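# Coffee for three: every cup on its own saucer

### The arm

A 7-joint arm with a two-finger parallel gripper is mounted at the origin on the work surface. World frame = base frame: x ahead of the robot, y to its left, z up, the work surface at z = 0. Lengths are in mm, angles in rad, forces in N, time in s.
With the tool pointing down it reaches from about 425 to 875 mm from the base axis. Payload 4.7 kg.
Tool frame: the origin (TCP) lies between the finger pads; the fingertips stand 17 mm ahead of it and the grasp point (between the pads) lies 2 mm behind it; z points along the fingers, x is the direction in which the jaws open and shut, and the axes are right-handed (so a half turn about z gives the same grasp; the last joint's range is limited). The gripper opens to 85 mm and grips with 20 to 120 N. Pads are 22 mm wide; open, the fingers measure 114 mm over their backs; the gripper's body (76 mm by 85 mm) begins 54 mm behind the grasp point. The pads swing forward as they close: fully open they stand 13 mm farther back than shut.
Start: joints at [1.156, 0.321, -0.07, 1.45, 0.023, 1.371, -0.057], TCP at [270.24, -591.179, 248.349] pointing down, gripper open.
Joint ranges: [-2.86, 2.86], [-0.3, 2.09], [-1.38, 1.24], [0.06, 2.45], [-1.56, 4.7], [0.09, 2.05], [-2.69, 2.69]. Speed limits (rad/s): [2.57, 2.57, 3.14, 3.14, 3.14, 3.14, 3.14].

### API

Orientations are given as [roll, pitch, yaw] about the fixed x, y, z axes, in that order (R = Rz(yaw) Ry(pitch) Rx(roll)).
In Python, from plant import read_state, cams, workorder gives the robot as it stands.
- The arm moves only by the shell command python3 -m crank 'ROWS' [FORCE]. ROWS is text: rows parted by semicolons, each of 7 numbers parted by spaces: the gripper command: -1 is fully open, 1 is shut, values between are in proportion, then the shift along the tool's x, y, z in m, then the turn, a rotation vector about the tool's x, y, z in rad. A call has 1 to 20 rows; each row shifts and turns the commanded pose from where the row before left it, along the tool's axes as they then stand; what a row does not reach is not made up. A row lasts 1/8 s, in which the tool goes at most 62.5 mm and 10.7 degrees, less where a joint would pass 70% of its speed; a pose out of reach is approached as far as the arm can. A call with a gripper value outside its range is refused whole. The fingers move at their own pace and stop on an object; FORCE is the grip in N (left out, the last holds). Time passes only in rows, so rows that do not move let the fingers close. It gives the time, the measured TCP pose, the force and the opening at its end, in the units of the state.
- read_state(): the state, without advancing time (a new reading comes with each control period).
- cams.read_camera(name): name is "scene" or "top" or "wrist"; returns the picture (480x640x3 uint8, red, green, blue); there is no depth.
- cams.get_calibration(name): a dict with "K" (3x3 intrinsics, pixels), "pose" (4x4, takes a point from camera to world coordinates). Camera axes: x right, y down, z forward; pixel columns grow to the right and rows downward; lengths in mm; the calibration is good to about 2 mm. A picture is of the moment at which its call begins: read the wrist's pose just before it. get_calibration takes no time and is no camera call; for the wrist camera it gives the pose at the moment of the call.
- workorder.hand_in(): hands the job in, once; it reports no verdict.
The state is a dict: "time": time; "joint_pos": joint angles; "joint_velocities": joint speeds; "effort": joint torques, N m; "ee_pos": TCP position; "ee_rot": TCP orientation; "contact_force": force on the tool from outside, world axes, zero at the start; "ft_torque": the same for the moment, N m; "gripper_width": finger opening in mm.
Only numpy, scipy, OpenCV 4.12 (cv2) and the standard library are available. Lean on these libraries where they do the work, as an engineer would, in place of code of your own. Each camera call takes 0.05 s, during which the arm holds its last target. There are 200 camera calls.

### The job

The coffee things are laid out, but all three cups stand on one another's saucers. Move the cups so that each stands upright in the middle of the saucer that matches it in shape and size, the square cup lined up with the sides of its saucer (the handle may point any way); the cork mat is free if a cup has to wait. It is porcelain: set the cups down gently, do not drop or knock them over, and leave the saucers, milk jug, sugar jar and teaspoon where they are.

Things in the scene. Friction and masses are not known exactly. Their poses are not given: they have to be found in the camera images.
- espresso_cup: The small round cream porcelain cup, empty and open-topped, straight-sided: 58 mm across, 52 mm high, foot ring 40 mm across, loop handle sticking out 24 mm towards its +y. About 0.11 kg. Origin: centre of its underside; z up. Its sides are plain and upright from 19 mm above its underside to the rim, so it is best gripped across its x axis, clear of the handle. It belongs on the small saucer.
- coffee_cup: The larger round cream porcelain cup, empty and open-topped, straight-sided: 68 mm across, 70 mm high, foot ring 50 mm across, loop handle sticking out 29 mm towards its +y. About 0.22 kg. Origin: centre of its underside; z up. Sides upright from 19 mm above its underside to the rim; grip it across its x axis, clear of the handle. It belongs on the large saucer.
- square_cup: The square cream porcelain cup, empty and open-topped: 58 x 58 mm, 60 mm high, on a 42 mm square foot 6 mm high, loop handle sticking out 26 mm from its +y side. About 0.19 kg. Origin: centre of its underside; x and y are square to its sides, z up. Flat upright sides from 6 mm above its underside to the rim; grip it across its x axis, clear of the handle. It belongs on the square saucer.
- small_saucer: The small round saucer of sage-green stoneware, 118 mm across, rim 13 mm high, loose, 0.15 kg. Origin: centre of its underside; the flat round floor for the cup is 5 mm above that and about 76 mm across. For the espresso cup.
- large_saucer: The large round saucer of the same stoneware, 154 mm across, rim 16 mm high, loose, 0.26 kg. Origin: centre of its underside; the flat round floor is 5 mm above that and about 94 mm across. For the larger round cup.
- square_saucer: The square saucer of the same stoneware, about 134 x 134 mm, rim 14 mm high, loose, 0.24 kg. Origin: centre of its underside; x and y are square to its sides; the flat square floor is 5 mm above the underside and about 86 x 86 mm. For the square cup.
- cork_mat: A round cork mat, 124 mm across and 4 mm thick, fixed on the worktop and empty. Origin: centre of its underside. A free spot where a cup can wait.
- milk_jug: Bystander: a steel milk jug, 72 mm across, 92 mm high, handle sticking out to 66 mm from its axis towards its +y. Origin: centre of its underside.
- sugar_jar: Bystander: a round glass sugar jar with a wooden lid and knob, 72 mm across, 88 mm high. Origin: centre of its underside.
- teaspoon: Bystander: a steel teaspoon, about 132 mm long and 7 mm high, lying along its x axis, bowl to +x. Origin: at its underside, 62 mm behind the bowl's tip.
Not all that is in view belongs to the job. Leave any green or pink look-alike of the coffee_cup alone.

How it is judged:
By the outcome, as a careful person would: the job done as asked, in the order asked, and still so for the second after the job is handed in, with the robot touching nothing.
It also fails if it takes over 104 s, if anything falls off the work surface, if the arm or the gripper's body presses on something with over 40 N, if the wrist force passes 120 N, or if a joint passes its speed limit or range.

## Working session

There is one attempt and no reset: what is moved stays moved. The work goes in short steps, Python scripts to look and compute and a shell command to move; the robot and the scene stay as the last step left them, time stands still between calls to the robot, and variables do not carry over. Pictures are saved under pics/ and viewed, about 12 in all and at most 16, crops included, and the job is handed in when it is done.

```bash
ls; mkdir -p pics; python3 - <<'E'
from plant import read_state, cams
import cv2,numpy as np
s=read_state();print(s)
for n in("scene","top"):
    cv2.imwrite(f"pics/{n}0.png",cams.read_camera(n)[:,:,::-1]);c=cams.get_calibration(n);print(n,np.round(c["K"],1).tolist(),np.round(c["pose"],3).tolist())
E
```

```text
pics
{'time': 0.0, 'joint_pos': array([ 1.15611121,  0.3218424 , -0.07010608,  1.45166964,  0.02258394,
        1.37076254, -0.05689654]), 'joint_velocities': array([ 0.00041049,  0.00122968,  0.00066266, -0.00124764,  0.00058763,
        0.00028435,  0.0002016 ]), 'effort': array([ 1.01290757e-04, -4.93577600e+01, -3.81891355e-01, -3.14328468e+01,
        1.28942763e-02,  1.14715792e-02,  1.19542281e-05]), 'ee_pos': array([ 270.01770598, -590.72074626,  247.21370142]), 'ee_rot': array([ 3.14151913e+00,  1.89324110e-03, -1.14196031e+00]), 'contact_force': array([0.22324952, 0.46911221, 0.10742868]), 'ft_torque': array([-0.02305995,  0.01726921,  0.02447794]), 'gripper_width': 85.32536892389217}
scene [[513.1, 0.0, 320.5], [0.0, 513.1, 238.9], [0.0, 0.0, 1.0]] [[-0.521, 0.658, -0.544, 1325.209], [0.854, 0.401, -0.332, 371.691], [-0.0, -0.637, -0.77, 1013.73], [0.0, 0.0, 0.0, 1.0]]
top [[442.9, 0.0, 313.3], [0.0, 442.9, 239.0], [0.0, 0.0, 1.0]] [[0.024, -0.991, 0.13, 475.892], [-1.0, -0.022, 0.017, -69.499], [-0.014, -0.131, -0.991, 886.098], [0.0, 0.0, 0.0, 1.0]]
```

View pics/top0.png

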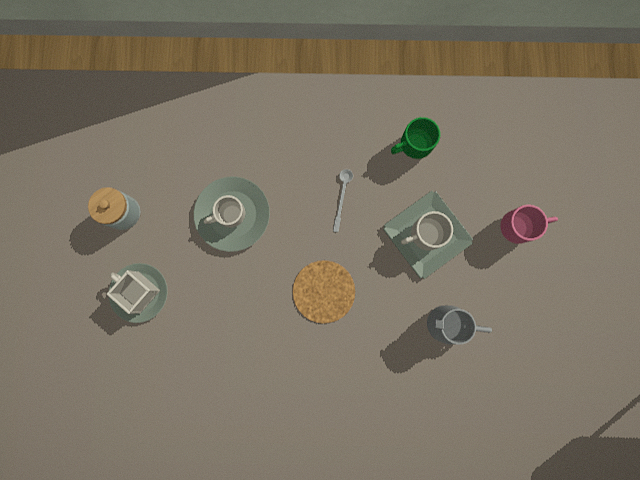

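View pics/scene0.png

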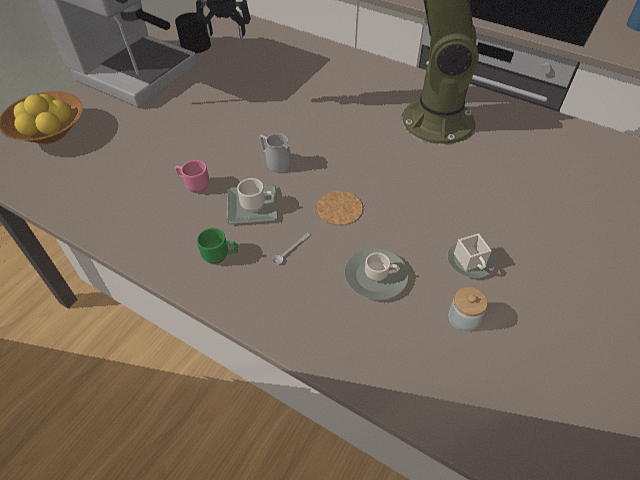

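The cream cups are espresso (228,210) on the large saucer, coffee (435,230) on the square saucer and square (133,290) on the small saucer. The look-alikes are green (421,138) and pink (528,224). Neither is cream, so I leave both alone. Next I measure, with an enlarged crop for confirmation.

```bash
cat > h.py <<'E'
import numpy as np,cv2
from scipy.optimize import least_squares
from plant import read_state,cams
def ray(c,px,z):
    K,P=np.array(c["K"]),np.array(c["pose"]);px=np.atleast_2d(px).astype(float)
    d=np.c_[px,np.ones(len(px))]@np.linalg.inv(K).T@P[:3,:3].T
    return (P[:3,3]+d*((z-P[2,3])/d[:,2])[:,None])[:,:2]
def proj(c,X):
    K,P=np.array(c["K"]),np.array(c["pose"]);q=(np.atleast_2d(X)-P[:3,3])@P[:3,:3]@K.T
    return q[:,:2]/q[:,2:]
def circ(p,r,s=2.):
    f=lambda v:np.hypot(*(p-v).T)-r
    return least_squares(f,np.median(p,0),loss="soft_l1",f_scale=s).x
def masks(im):
    h=cv2.cvtColor(im,cv2.COLOR_RGB2HSV).astype(int);r,g,b=[im[...,i].astype(int) for i in range(3)]
    sage=((g-r>6)&(h[...,1]<90)).astype(np.uint8)
    cream=((r>150)&(r-b<60)&(abs(r-g)<22)).astype(np.uint8)
    return sage,cream
E
python3 - <<'E'
from h import *
im=cv2.imread("pics/top0.png")[:,:,::-1];c=cams.get_calibration("top");sage,cream=masks(im)
out=[]
for n,(u,v),(a,b),zr,rs,zc in[("esp/large",(228,210),(231,214),16,77,57),("cof/square",(435,230),(428,236),14,None,75),("sq/small",(133,290),(137,294),13,59,65)]:
    M=np.zeros_like(sage);M[b-48:b+48,a-48:a+48]=1
    pts=lambda m:cv2.findContours(m*M,cv2.RETR_EXTERNAL,cv2.CHAIN_APPROX_NONE)[0]
    S=max(pts(sage),key=cv2.contourArea)[:,0];w=ray(c,S,zr)
    if rs: print(n,"saucer",circ(w,rs).round(1),end=" ")
    else: print(n,"saucer",cv2.minAreaRect(w.astype(np.float32)),end=" ")
    C=max(pts(cream),key=cv2.contourArea);mm=C[:,0].mean(0)
    print("cream area",cv2.contourArea(C),"bbox",cv2.boundingRect(C),"mean at rim",ray(c,mm,zc).round(1))
    o=im[b-48:b+48,a-48:a+48].copy();o=cv2.resize(o,None,fx=2.7,fy=2.7,interpolation=2)
    k=cv2.resize((sage*80+cream*250)[b-48:b+48,a-48:a+48].clip(0,255),None,fx=2.7,fy=2.7,interpolation=0)
    out.append(np.vstack([o,np.dstack([k]*3)]))
cv2.imwrite("pics/crop1.png",np.hstack(out)[:,:,::-1])
m=((im[...,0].astype(int)-im[...,2]>50)).astype(np.uint8);m[:,:250]=0;m[:,400:]=0;m[:240]=0
C=max(cv2.findContours(m,0,1)[0],key=cv2.contourArea)[:,0];print("mat",circ(ray(c,C,4),62))
w=np.array(cams.get_calibration("wrist")["pose"]);print("wrist",w.round(2).tolist())
E
```

```text
esp/large saucer [638.8 111.3] cream area 678.0 bbox (213, 195, 32, 30) mean at rim [[637.7 107.7]]
cof/square saucer ((605.9059448242188, -280.8913879394531), (131.57144165039062, 132.0447235107422), 37.08717727661133) cream area 995.0 bbox (417, 211, 36, 37) mean at rim [[ 605.9 -278.7]]
sq/small saucer [477.8 291.1] cream area 1157.0 bbox (107, 270, 53, 44) mean at rim [[484.6 281.9]]
mat [488.36946685 -76.95786576]
wrist [[0.42, -0.88, -0.24, 329.86], [-0.91, -0.4, -0.11, -563.52], [-0.0, 0.26, -0.97, 372.46], [0.0, 0.0, 0.0, 1.0]]
```

View pics/crop1.png

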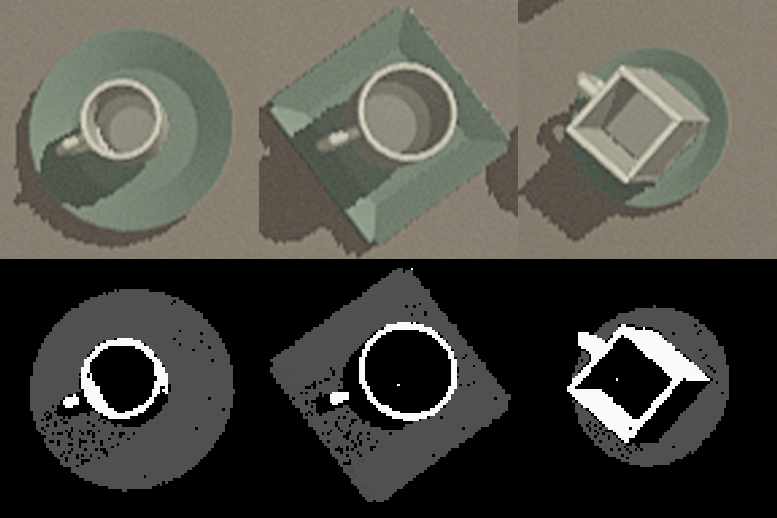

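The crops confirm the cream cups. In crop pixels the rim centres are espresso (121,120), coffee (407,111) and square (625,125), with handles at (68,147), (333,141) and (590,85).

```bash
cat >> h.py <<'E'
def go(x,y,z,yaw):
    s=read_state();p=np.array(s["ee_pos"]);y0=s["ee_rot"][2]
    d=np.array([x,y,z])-p
    lx=d[0]*np.cos(y0)+d[1]*np.sin(y0);ly=d[0]*np.sin(y0)-d[1]*np.cos(y0)
    t=-((yaw-y0+np.pi/2)%np.pi-np.pi/2)
    print("t",s["time"],"pos",p.round(1),"rot",np.round(s["ee_rot"],3),"F",np.round(s["contact_force"],1),"w",round(s["gripper_width"],1),"q7",round(s["joint_pos"][6],2))
    print("tool shift mm",np.round([lx,ly,-d[2]],1),"then turn z",round(t,3))
E
python3 - <<'E'
from h import *
c=cams.get_calibration("top")
f=lambda q,o,z:ray(c,(np.array(q)/2.7+o),z)[0]
for n,q,h,o,zt,zh in[("esp",(121,120),(68,147),(183,166),57,30),("cof",(148,111),(74,141),(380,188),75,45)]:
    C=f(q,o,zt);H=f(h,o,zh)-C;print(n,C.round(1),"handle dir",np.degrees(np.arctan2(H[1],H[0])).round(1),np.hypot(*H).round(1))
k=np.array([ray(c,np.array(q)/2.7+(89,246),65)[0] for q in[(104,66),(164,122),(110,182),(50,130)]])
e=np.diff(np.vstack([k,k[:1]]),axis=0);print("sq",k.mean(0).round(1),"sides",np.hypot(*e.T).round(1),np.degrees(np.arctan2(e[:,1],e[:,0])).round(1))
go(606,-279,247,0)
E
```

```text
esp [636.2 109.4] handle dir 109.7 46.3
cof [ 605.7 -279.2] handle dir 111.7 48.0
sq [476.9 284.3] sides [58.  53.6 55.8 56. ] [-130.1  140.6   52.3  -37.1]
t 0.1 pos [ 270.  -590.8  247.3] rot [ 3.141e+00  2.000e-03 -1.142e+00] F [-0.5 -0.5  0.4] w 85.2 q7 -0.06
tool shift mm [-1.438e+02 -4.352e+02  3.000e-01] then turn z -1.142
```

```bash
python3 -m crank '-1 -0.0144 -0.0435 0 0 0 0;-1 -0.0144 -0.0435 0 0 0 0;-1 -0.0144 -0.0435 0 0 0 0;-1 -0.0144 -0.0435 0 0 0 0;-1 -0.0144 -0.0435 0 0 0 0;-1 -0.0144 -0.0435 0 0 0 0;-1 -0.0144 -0.0435 0 0 0 0;-1 -0.0144 -0.0435 0 0 0 0;-1 -0.0144 -0.0435 0 0 0 0;-1 -0.0144 -0.0435 0 0 0 0'
python3 -m crank '-1 0 0 0 0 0 -0.17;-1 0 0 0 0 0 -0.17;-1 0 0 0 0 0 -0.17;-1 0 0 0 0 0 -0.17;-1 0 0 0 0 0 -0.17;-1 0 0 0 0 0 -0.17;-1 0 0 0 0 0 -0.17;-1 0 0 0 0 0 -0.17;-1 0 0 0 0 0 -0.166;-1 0 0 0 0 0 0;-1 0 0 0 0 0 0'
python3 - <<'E'
from h import *
c=cams.get_calibration("wrist");im=cams.read_camera("wrist");cv2.imwrite("pics/w1.png",im[:,:,::-1]);np.save("w1.npy",c)
go(606,-279,247,.384);print(proj(c,[[606,-279,75],[606,-281,14]]))
E
```

```text
time: 1.35
ee_pos: [606.6, -278.3, 247.7]
ee_rot: [3.141, 0.001, -1.142]
contact_force: [-0.5, -1.0, 0.3]
gripper_width: 85.6
time: 2.72
ee_pos: [605.8, -279.4, 248.0]
ee_rot: [-3.141, 0.0, 0.381]
contact_force: [0.2, -0.1, -0.7]
gripper_width: 85.1
t 2.775 pos [ 605.9 -279.4  248.1] rot [-3.141  0.     0.382] F [-1.   0.3  0.3] w 85.4 q7 0.64
tool shift mm [ 0.3 -0.3  1.1] then turn z -0.002
[[319.82283345 223.93205541]
 [319.0579637  211.64410713]]
```

View pics/w1.png

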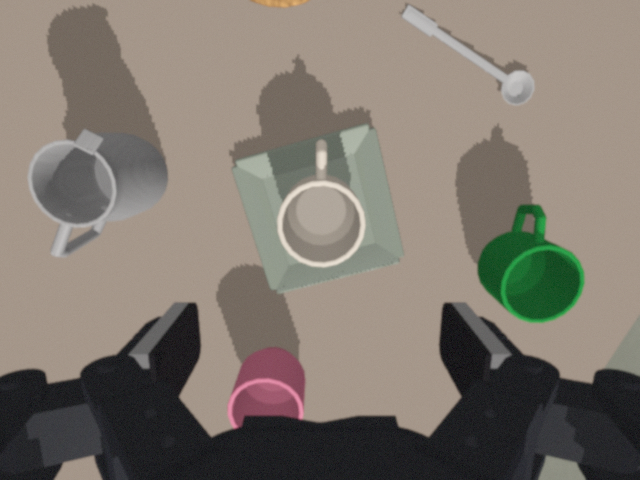

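The rim centre is at (321,224) against a predicted (320,224), and the handle points straight up in the image, perpendicular to the jaws. I go down and grip.

```bash
python3 -m crank '-1 0 0 0.045 0 0 0;-1 0 0 0.045 0 0 0;-1 0 0 0.045 0 0 0;-1 0 0 0.030 0 0 0;-1 0 0 0.020 0 0 0;-1 0 0 0.013 0 0 0;-1 0 0 0 0 0 0'
python3 -m crank '1 0 0 0 0 0 0;1 0 0 0 0 0 0;1 0 0 0 0 0 0;1 0 0 0 0 0 0;1 0 0 0 0 0 0;1 0 0 0 0 0 0' 30
python3 -m crank '1 0 0 0 0 0 0;1 0 0 -0.01 0 0 0;1 0 0 -0.02 0 0 0;1 0 0 -0.03 0 0 0;1 0 0 -0.03 0 0 0;1 0 0 -0.03 0 0 0;1 0 0 -0.02 0 0 0;1 0 0 -0.01 0 0 0;1 0 0 0 0 0 0'
python3 - <<'E'
from h import *
c=cams.get_calibration("wrist");im=cams.read_camera("wrist");cv2.imwrite("pics/w2.png",im[:,:,::-1])
t=cams.read_camera("top");cv2.imwrite("pics/t2.png",t[:,:,::-1])
go(488.4,-77,200,.384)
E
```

```text
time: 3.65
ee_pos: [605.8, -279.3, 49.9]
ee_rot: [-3.141, 0.001, 0.384]
contact_force: [-0.4, 0.9, 0.5]
gripper_width: 85.0
time: 4.4
ee_pos: [607.0, -279.7, 51.9]
ee_rot: [3.139, -0.002, 0.384]
contact_force: [0.1, -0.2, 5.6]
gripper_width: 65.4
time: 5.52
ee_pos: [606.1, -279.4, 200.6]
ee_rot: [3.141, -0.0, 0.384]
contact_force: [0.2, 0.3, -4.3]
gripper_width: 65.5
t 5.625 pos [ 605.3 -279.2  199. ] rot [-3.14e+00  1.00e-03  3.84e-01] F [ 1.4 -0.5 -2.7] w 65.6 q7 0.63
tool shift mm [ -32.7 -231.3   -1. ] then turn z 0.0
```

View pics/w2.png

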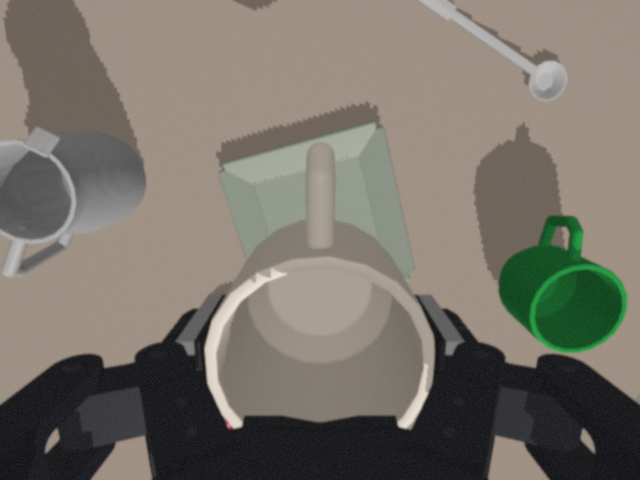

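The cup is held level and the square saucer stayed put. Next, the mat.

```bash
python3 -m crank '1 -0.0023 -0.016 0 0 0 0;1 -0.0047 -0.033 0 0 0 0;1 -0.0047 -0.033 0 0 0 0;1 -0.0047 -0.033 0 0 0 0;1 -0.0047 -0.033 0 0 0 0;1 -0.0047 -0.033 0 0 0 0;1 -0.0047 -0.033 0 0 0 0;1 -0.0024 -0.017 0 0 0 0;1 0 0 0.02 0 0 0;1 0 0 0.035 0 0 0;1 0 0 0.035 0 0 0;1 0 0 0.03 0 0 0;1 0 0 0.02 0 0 0;1 0 0 0.005 0 0 0;1 0 0 0 0 0 0'
python3 -m crank '1 0 0 0.002 0 0 0;1 0 0 0.001 0 0 0;1 0 0 0 0 0 0'
```

```text
time: 7.5
ee_pos: [489.0, -77.6, 55.4]
ee_rot: [-3.142, -0.0, 0.384]
contact_force: [0.1, 0.7, -1.9]
gripper_width: 66.0
time: 7.88
ee_pos: [489.1, -77.6, 52.6]
ee_rot: [3.141, -0.0, 0.384]
contact_force: [0.5, -0.2, -2.3]
gripper_width: 65.7
```

```bash
python3 -m crank '1 0 0 0.001 0 0 0;1 0 0 0.001 0 0 0;1 0 0 0 0 0 0'; python3 -m crank '1 0 0 0.001 0 0 0;1 0 0 0 0 0 0'
```

```text
time: 8.25
ee_pos: [489.0, -77.5, 50.8]
ee_rot: [3.141, 0.0, 0.384]
contact_force: [-2.3, -0.4, 4.5]
gripper_width: 65.9
time: 8.5
ee_pos: [489.1, -77.6, 50.8]
ee_rot: [3.141, 0.001, 0.384]
contact_force: [-6.6, 0.2, 13.2]
gripper_width: 65.8
```

```bash
python3 -m crank '1 0 0 -0.001 0 0 0;0.2 0 0 0 0 0 0;-0.2 0 0 0 0 0 0;-0.6 0 0 0 0 0 0;-1 0 0 0 0 0 0;-1 0 0 0 0 0 0;-1 0 0 0 0 0 0;-1 0 0 -0.01 0 0 0;-1 0 0 -0.03 0 0 0;-1 0 0 -0.05 0 0 0;-1 0 0 -0.05 0 0 0;-1 0 0 -0.05 0 0 0;-1 0 0 0 0 0 0'
python3 - <<'E'
from h import *
go(477,284,245,-.66)
E
```

```text
time: 10.12
ee_pos: [491.6, -77.5, 245.3]
ee_rot: [3.135, -0.007, 0.384]
contact_force: [-0.4, 0.1, -0.5]
gripper_width: 85.5
t 10.125 pos [491.6 -77.5 245.3] rot [ 3.135 -0.007  0.384] F [-0.4  0.1 -0.5] w 85.5 q7 0.48
tool shift mm [ 1.220e+02 -3.406e+02  3.000e-01] then turn z 1.044
```

```bash
python3 -m crank '-1 0.0122 -0.0341 0 0 0 0.1;-1 0.0154 -0.0326 0 0 0 0;-1 0.0154 -0.0326 0 0 0 0;-1 0.0154 -0.0326 0 0 0 0;-1 0.0154 -0.0326 0 0 0 0;-1 0.0154 -0.0326 0 0 0 0;-1 0.0154 -0.0326 0 0 0 0;-1 0.0154 -0.0326 0 0 0 0;-1 0.0154 -0.0326 0 0 0 0;-1 0.0154 -0.0326 0 0 0 0;-1 0 0 0 0 0 0.16;-1 0 0 0 0 0 0.16;-1 0 0 0 0 0 0.16;-1 0 0 0 0 0 0.16;-1 0 0 0 0 0 0.16;-1 0 0 0 0 0 0.144;-1 0 0 0 0 0 0;-1 0 0 0 0 0 0'
python3 - <<'E'
from h import *
c=cams.get_calibration("wrist");im=cams.read_camera("wrist");cv2.imwrite("pics/w3.png",im[:,:,::-1]);np.save("w3.npy",c)
t=cams.read_camera("top");cv2.imwrite("pics/t3.png",t[:,:,::-1])
go(477,284,247,-.66);print(proj(c,[[477,284,65]]))
E
```

```text
time: 12.38
ee_pos: [538.0, 279.1, 239.9]
ee_rot: [3.141, 0.0, -0.657]
contact_force: [0.3, -0.2, -0.1]
gripper_width: 85.3
t 12.475 pos [538.2 279.2 240.1] rot [ 3.141  0.    -0.658] F [ 0.3  0.7 -0.4] w 85.3 q7 -1.34
tool shift mm [-51.3  33.6  -6.9] then turn z 0.002
[[254.44891484 265.27345353]]
```

View pics/w3.png

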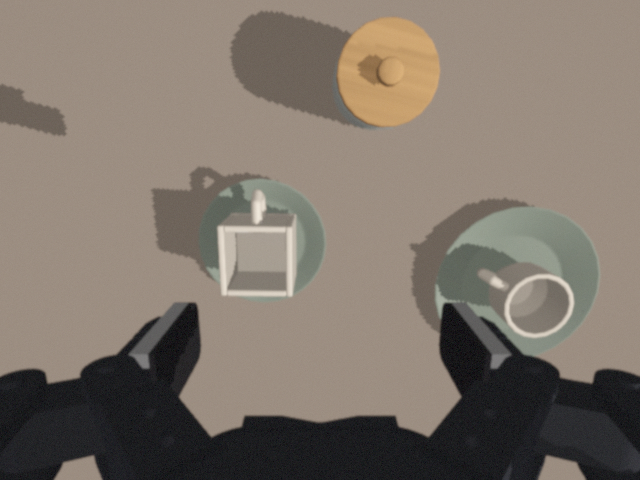

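View pics/t3.png

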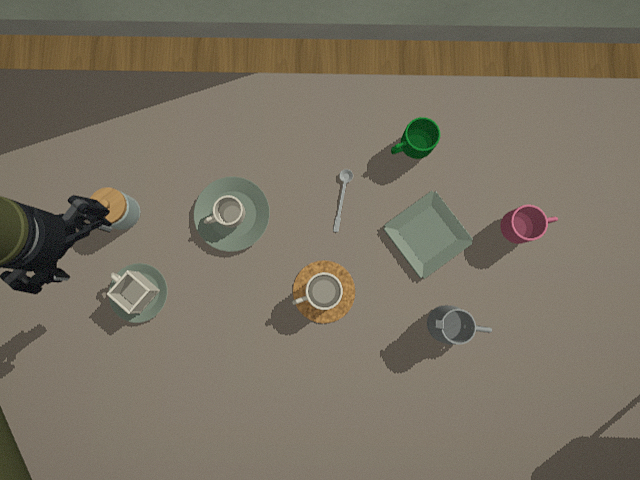

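The square rim in the wrist view has corners of about (220,228), (297,228), (295,296) and (220,296), upright in the image. The small saucer is centred at about (263,240). The top view shows the coffee cup standing at (324,291) on the mat and the square saucer empty at (428,236).

```bash
python3 - <<'E'
from h import *
c=np.load("w3.npy",allow_pickle=True).item();im=cv2.imread("pics/w3.png")[:,:,::-1]
k=ray(c,[(219,228),(297.5,228),(295.5,296.5),(220.5,296)],65)
e=np.diff(np.vstack([k,k[:1]]),axis=0);print("sq",k.mean(0).round(1),np.hypot(*e.T).round(1),np.degrees(np.arctan2(e[:,1],e[:,0])).round(1))
s,_=masks(im);N,l=cv2.connectedComponents(s)
def cont(s,box):
    m=np.zeros_like(s);x0,y0,x1,y1=box;m[y0:y1,x0:x1]=s[y0:y1,x0:x1]
    return max(cv2.findContours(m,0,1)[0],key=cv2.contourArea)[:,0]
print("small",circ(ray(c,cont(s,(180,160,345,320)),13),59).round(1))
print("large(wrist)",circ(ray(c,cont(s,(400,190,620,300)),16),77).round(1))
t=cams.get_calibration("top");ti=cv2.imread("pics/t3.png")[:,:,::-1];s,_=masks(ti)
q=cont(s,(370,180,490,290));r=cv2.minAreaRect(ray(t,q,14).astype(np.float32));print("sqsaucer",r)
from itertools import islice
h=cv2.approxPolyDP(cv2.convexHull(q),6,True)[:,0];w=ray(t,h,14);e=np.diff(np.vstack([w,w[:1]]),axis=0);print(h.tolist(),w.mean(0),np.hypot(*e.T),np.degrees(np.arctan2(e[:,1],e[:,0])))
go(*k.mean(0),240,-.66)
E
```

```text
sq [480.6 283.7] [60.4 56.7 60.5 56.3] [ -37.7 -130.1  141.9   49.8]
small [463.2 281.7]
large(wrist) [628.5  80.4]
sqsaucer ((605.93115234375, -280.7624206542969), (131.3863983154297, 132.27926635742188), 36.810550689697266)
[[432, 191], [472, 239], [420, 277], [384, 225]] [ 607.92290023 -279.40611126] [123.09009196 128.74804081 123.72590691 119.44607437] [-140.88973443  126.89052272   34.78941506  -53.41886955]
t 12.475 pos [538.2 279.2 240.1] rot [ 3.141  0.    -0.658] F [ 0.3  0.7 -0.4] w 85.3 q7 -1.34
tool shift mm [-48.4  31.6   0.1] then turn z 0.002
```

```bash
python3 -m crank '-1 -0.024 0.016 0 0 0 0;-1 -0.024 0.016 0 0 0 0;-1 0 0 0.045 0 0 0;-1 0 0 0.045 0 0 0;-1 0 0 0 0 0 0;-1 0 0 0 0 0 0'
python3 - <<'E'
from h import *
c=cams.get_calibration("wrist");im=cams.read_camera("wrist");cv2.imwrite("pics/w4.png",im[:,:,::-1]);np.save("w4.npy",c)
go(480.6,283.7,42,-.66);print(proj(c,[[480.6,283.7,65],[480.6,283.7,5]]))
E
```

```text
time: 13.22
ee_pos: [481.5, 284.1, 151.8]
ee_rot: [-3.14, -0.0, -0.659]
contact_force: [1.0, -0.1, 0.6]
gripper_width: 85.4
t 13.275 pos [481.9 284.2 152.3] rot [-3.139e+00 -1.000e-03 -6.600e-01] F [-0.2 -0.4  0.7] w 85.2 q7 -1.4
tool shift mm [ -0.7   1.2 110.3] then turn z 0.0
[[318.24993194 259.65586604]
 [318.47362742 234.07352053]]
```

View pics/w4.png

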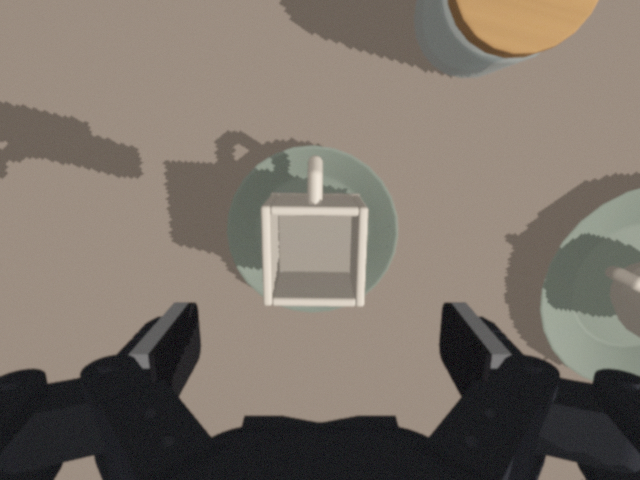

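The square rim spans x 262–368 and y 206–306, so it is about 2 mm left of and 2 mm above the prediction. It is square to the view, so I correct, go down and grip.

```bash
python3 -m crank '-1 -0.0025 -0.001 0.02 0 0 0;-1 0 0 0.03 0 0 0;-1 0 0 0.03 0 0 0;-1 0 0 0.02 0 0 0;-1 0 0 0.010 0 0 0;-1 0 0 0 0 0 0'
python3 -m crank '0.2 0 0 0 0 0 0;1 0 0 0 0 0 0;1 0 0 0 0 0 0;1 0 0 0 0 0 0;1 0 0 0 0 0 0;1 0 0 0 0 0 0' 30
python3 -m crank '1 0 0 0 0 0 0;1 0 0 -0.01 0 0 0;1 0 0 -0.02 0 0 0;1 0 0 -0.03 0 0 0;1 0 0 -0.04 0 0 0;1 0 0 -0.04 0 0 0;1 0 0 -0.02 0 0 0;1 0 0 -0.01 0 0 0;1 0 0 0 0 0 0'
python3 - <<'E'
from h import *
c=cams.get_calibration("wrist");im=cams.read_camera("wrist");cv2.imwrite("pics/w5.png",im[:,:,::-1]);np.save("w5.npy",c)
s,_=masks(im);m=s.copy();m[300:]=0;m[:,420:]=0;C=max(cv2.findContours(m,0,1)[0],key=cv2.contourArea)[:,0];print(cv2.boundingRect(C))
go(606,-280.8,210,-.93)
E
```

```text
time: 14.02
ee_pos: [479.3, 285.7, 40.0]
ee_rot: [3.141, 0.0, -0.66]
contact_force: [0.1, 0.5, -0.2]
gripper_width: 85.5
time: 14.78
ee_pos: [480.2, 286.2, 41.4]
ee_rot: [-3.14, -0.001, -0.66]
contact_force: [-0.8, -0.1, 6.7]
gripper_width: 57.5
time: 15.9
ee_pos: [479.3, 285.4, 210.0]
ee_rot: [3.141, 0.0, -0.66]
contact_force: [0.1, 0.1, -2.8]
gripper_width: 57.6
(247, 144, 140, 88)
t 15.95 pos [478.9 285.2 209.2] rot [ 3.14e+00  1.00e-03 -6.60e-01] F [-0.6 -0.  -2.7] w 57.7 q7 -1.37
tool shift mm [447.4 369.2  -0.8] then turn z 0.27
```

View pics/w5.png

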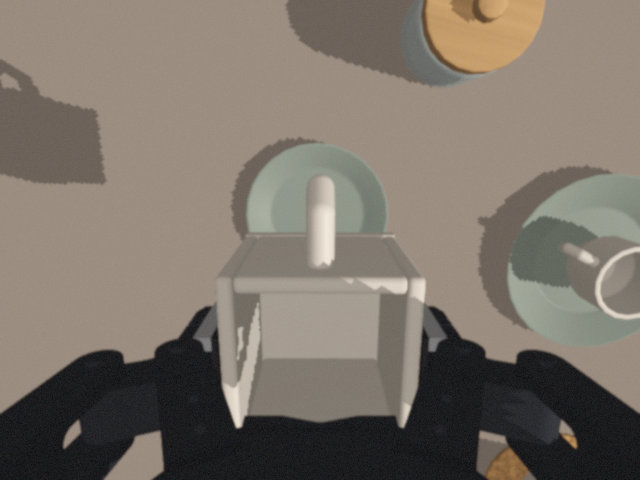

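The cup is held straight. I refine the square saucer's pose from the earlier near view while I carry it over.

```bash
python3 -m crank '1 0.015 0.0123 0 0 0 0;1 0.0298 0.0246 0 0 0 0;1 0.0298 0.0246 0 0 0 0;1 0.0298 0.0246 0 0 0 0;1 0.0298 0.0246 0 0 0 0;1 0.0298 0.0246 0 0 0 0;1 0.0298 0.0246 0 0 0 0;1 0.0298 0.0246 0 0 0 0;1 0.0298 0.0246 0 0 0 0;1 0.0298 0.0246 0 0 0 0;1 0.0298 0.0246 0 0 0 0;1 0.0298 0.0246 0 0 0 0;1 0.0298 0.0246 0 0 0 0;1 0.0298 0.0246 0 0 0 0;1 0.0298 0.0246 0 0 0 0;1 0.015 0.0123 0 0 0 0;1 0 0 0 0 0 0.13;1 0 0 0 0 0 0.13;1 0 0 0 0 0 0;1 0 0 0 0 0 0'
python3 - <<'E'
from h import *
c=cams.get_calibration("wrist");im=cams.read_camera("wrist");cv2.imwrite("pics/w6.png",im[:,:,::-1]);np.save("w6.npy",c)
c1=np.load("w1.npy",allow_pickle=True).item();w1=cv2.imread("pics/w1.png")[:,:,::-1];s,_=masks(w1)
m=np.zeros_like(s);m[100:310,215:420]=s[100:310,215:420];C=max(cv2.findContours(m,0,1)[0],key=cv2.contourArea)[:,0]
print("w1",cv2.minAreaRect(ray(c1,C,14).astype(np.float32)))
# line fits per side
t=cams.get_calibration("top");s,_=masks(cv2.imread("pics/t3.png")[:,:,::-1]);m=np.zeros_like(s);m[180:290,370:490]=s[180:290,370:490]
for nm,p in[("w1",ray(c1,C,14)),("top",ray(t,max(cv2.findContours(m,0,1)[0],key=cv2.contourArea)[:,0],14))]:
    for a in(37,127,217,307):
        u=np.radians(a);q=(p-[606,-281])@np.array([[np.cos(u),-np.sin(u)],[np.sin(u),np.cos(u)]])
        g=q[(abs(q[:,1])<45)&(q[:,0]>45)].astype(np.float32);l=cv2.fitLine(g,cv2.DIST_HUBER,0,.01,.01).ravel()
        print(nm,a,"dist",round(float(np.median(g[:,0])),1),"tilt",round(np.degrees(np.arctan2(-l[0]*np.sign(l[1]),abs(l[1]))),2),len(g))
go(606,-280.8,210,-.927)
E
```

```text
time: 18.45
ee_pos: [606.4, -279.2, 209.8]
ee_rot: [3.141, 0.001, -0.917]
contact_force: [-0.4, 0.1, -0.9]
gripper_width: 57.7
w1 ((606.81201171875, -281.51556396484375), (129.55828857421875, 129.44924926757812), 36.76447677612305)
w1 37 dist 64.3 tilt -0.11 106
w1 127 dist 58.3 tilt -6.04 258
w1 217 dist 63.5 tilt -0.29 97
w1 307 dist 63.3 tilt -1.2 188
top 37 dist 64.6 tilt -0.2 39
top 127 dist 65.2 tilt 0.23 40
top 217 dist 64.2 tilt -0.09 41
top 307 dist 64.3 tilt 0.48 41
t 18.5 pos [ 606.4 -279.4  209.9] rot [ 3.141e+00  1.000e-03 -9.180e-01] F [-1.2  0.4 -2.4] w 57.8 q7 -0.63
tool shift mm [ 0.8  1.2 -0.1] then turn z 0.009
```

View pics/w6.png

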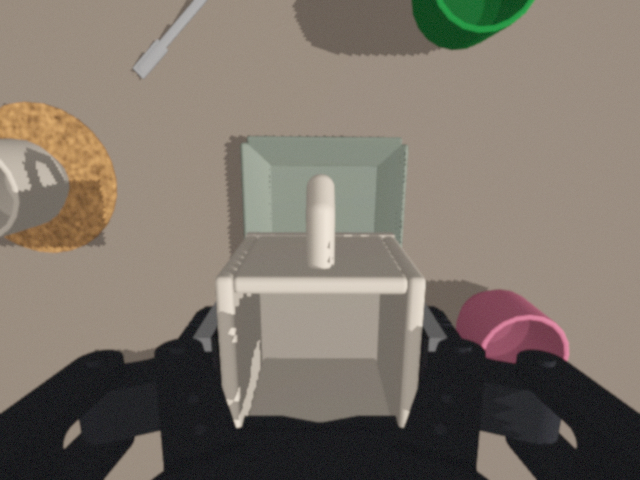

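The saucer's far edge is level at y≈140 with corners at about (244,139) and (407,140), so it is aligned with the cup. I check the lateral offset numerically.

```bash
python3 - <<'E'
from h import *
c=np.load("w6.npy",allow_pickle=True).item();im=cv2.imread("pics/w6.png")[:,:,::-1];s,_=masks(im)
s[:, :200]=0;s[:120]=0;s[230:]=0;s[:,440:]=0
C=max(cv2.findContours(s,0,1)[0],key=cv2.contourArea)[:,0];p=ray(c,C,14)-[606.4,-279.3]
y=-.918;X=p@[np.cos(y),np.sin(y)];Y=p@[np.sin(y),-np.cos(y)]
print(cv2.boundingRect(C),np.percentile(X,[0,2,10,90,98,100]).round(1),np.percentile(Y,[0,5,20,50]).round(1))
for lo in range(-65,-5,12):
    m=(Y>lo)&(Y<lo+12);print(lo,X[m].min().round(1),X[m].max().round(1))
f=Y<-60;print(np.polyfit(X[f],Y[f],1) if f.sum()>5 else f.sum())
print(np.array(c["K"]).round(1).tolist())
E
```

```text
(241, 137, 166, 93) [-62.1 -61.6 -60.8  66.2  67.2  67.7] [-64.5 -63.8 -63.  -25. ]
-65 -61.6 67.5
-53 -62.1 67.4
-41 -62.0 67.7
-29 -61.7 67.4
-17 -62.0 67.5
[ 8.09412190e-03 -6.34414767e+01]
[[399.7, 0.0, 319.6], [0.0, 399.7, 242.7], [0.0, 0.0, 1.0]]
```

```bash
python3 -m crank '1 0.0018 0.0012 0 0 0 0.008;1 0 0 0.02 0 0 0;1 0 0 0.035 0 0 0;1 0 0 0.035 0 0 0;1 0 0 0.035 0 0 0;1 0 0 0.025 0 0 0;1 0 0 0.01 0 0 0;1 0 0 0.004 0 0 0;1 0 0 0.002 0 0 0;1 0 0 0 0 0 0'
python3 -m crank '1 0 0 0.001 0 0 0;1 0 0 0.001 0 0 0;1 0 0 0 0 0 0'
```

```text
time: 19.75
ee_pos: [607.2, -282.5, 45.3]
ee_rot: [-3.141, -0.001, -0.928]
contact_force: [0.6, -0.6, -2.2]
gripper_width: 57.8
time: 20.12
ee_pos: [606.5, -282.2, 42.4]
ee_rot: [3.141, -0.0, -0.928]
contact_force: [0.3, -0.3, -2.5]
gripper_width: 57.6
```

```bash
python3 -m crank '1 0 0 0.001 0 0 0;1 0 0 0.001 0 0 0;1 0 0 0 0 0 0'; python3 -m crank '1 0 0 0.001 0 0 0;1 0 0 0 0 0 0'
```

```text
time: 20.5
ee_pos: [606.7, -282.3, 41.5]
ee_rot: [3.141, -0.0, -0.928]
contact_force: [-3.1, 1.9, 5.0]
gripper_width: 57.8
time: 20.75
ee_pos: [606.7, -282.3, 41.4]
ee_rot: [3.141, -0.0, -0.928]
contact_force: [-5.5, 1.7, 10.5]
gripper_width: 57.8
```

```bash
python3 -m crank '1 0 0 -0.0015 0 0 0;0.4 0 0 0 0 0 0;0 0 0 0 0 0 0;-0.5 0 0 0 0 0 0;-1 0 0 0 0 0 0;-1 0 0 0 0 0 0;-1 0 0 0 0 0 0;-1 0 0 -0.01 0 0 0;-1 0 0 -0.03 0 0 0;-1 0 0 -0.05 0 0 0;-1 0 0 -0.05 0 0 0;-1 0 0 -0.05 0 0 0;-1 0 0 -0.01 0 0 0;-1 0 0 0 0 0 0'
python3 - <<'E'
from h import *
c=cams.get_calibration("wrist");im=cams.read_camera("wrist");cv2.imwrite("pics/w7.png",im[:,:,::-1]);np.save("w7.npy",c)
go(636.2,109.5,240,.344)
E
```

```text
time: 22.5
ee_pos: [606.8, -282.3, 241.8]
ee_rot: [-3.141, -0.002, -0.928]
contact_force: [0.6, 0.1, -0.6]
gripper_width: 85.5
t 22.55 pos [ 606.2 -282.1  240.1] rot [ 3.141e+00  1.000e-03 -9.280e-01] F [-0.6 -0.5 -0.4] w 85.2 q7 -0.63
tool shift mm [-2.954e+02 -2.588e+02  1.000e-01] then turn z -1.272
```

View pics/w7.png

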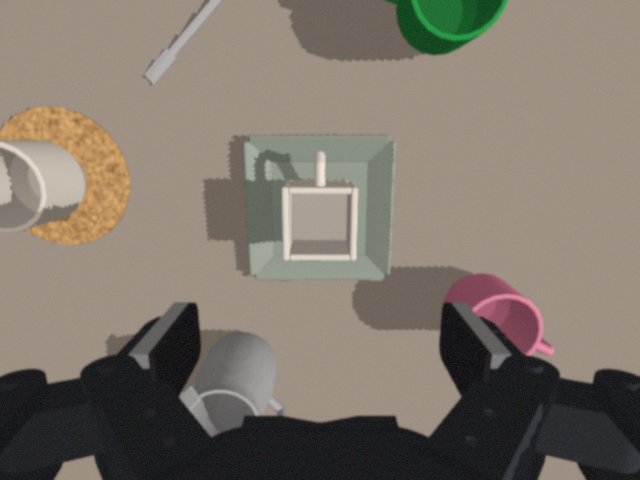

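```bash
python3 -m crank '-1 -0.0295 -0.0259 0 0 0 0;-1 -0.0295 -0.0259 0 0 0 0;-1 -0.0295 -0.0259 0 0 0 0;-1 -0.0295 -0.0259 0 0 0 0;-1 -0.0295 -0.0259 0 0 0 0;-1 -0.0295 -0.0259 0 0 0 0;-1 -0.0295 -0.0259 0 0 0 0;-1 -0.0295 -0.0259 0 0 0 0;-1 -0.0295 -0.0259 0 0 0 0;-1 -0.0295 -0.0259 0 0 0 0;-1 0 0 0 0 0 -0.159;-1 0 0 0 0 0 -0.159;-1 0 0 0 0 0 -0.159;-1 0 0 0.02 0 0 -0.159;-1 0 0 0.02 0 0 -0.159;-1 0 0 0.02 0 0 -0.159;-1 0 0 0.02 0 0 -0.159;-1 0 0 0.01 0 0 -0.159;-1 0 0 0 0 0 0;-1 0 0 0 0 0 0'
python3 - <<'E'
from h import *
c=np.load("w7.npy",allow_pickle=True).item()
k=ray(c,[(282,188),(357.5,188),(356,261),(284,261)],65);print("cup",k.mean(0),"saucer",ray(c,[(245,136),(394,136),(391,279),(251,279)],14).mean(0))
e=np.diff(np.vstack([k,k[:1]]),axis=0);print(np.hypot(*e.T))
c=cams.get_calibration("wrist");im=cams.read_camera("wrist");cv2.imwrite("pics/w8.png",im[:,:,::-1]);np.save("w8.npy",c)
go(636.2,109.5,40,.344);print(proj(c,[[636.2,109.5,57]]))
E
```

```text
time: 25.05
ee_pos: [636.7, 109.1, 150.2]
ee_rot: [-3.141, 0.001, 0.341]
contact_force: [0.4, 0.7, 0.6]
gripper_width: 85.2
cup [ 606.14898434 -283.61759791] saucer [ 608.06351992 -282.84812457]
[56.97452028 57.75118057 57.02541766 57.72754621]
t 25.1 pos [637.  109.2 150.7] rot [-3.142  0.     0.342] F [0.4 0.2 0.4] w 85.4 q7 -0.1
tool shift mm [ -0.7  -0.5 110.7] then turn z -0.002
[[318.60091505 253.45027938]]
```

View pics/w8.png

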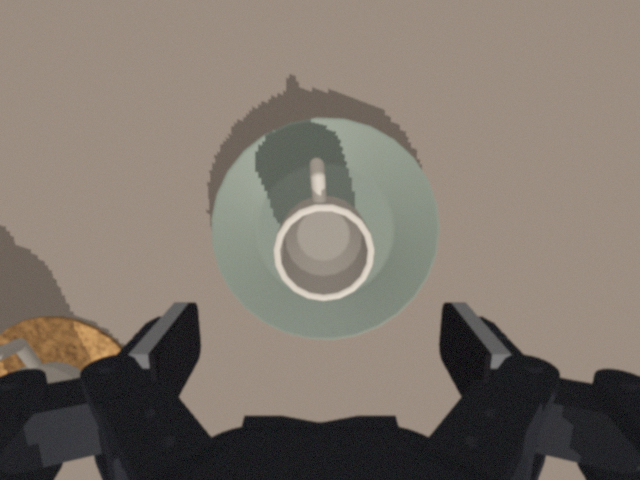

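The espresso rim is centred at (324,252) and the large saucer at about (325,228). The cup is about 3 mm further in +tool x than estimated, so I correct, go down and grip.

```bash
python3 -m crank '-1 0.0023 -0.0013 0.02 0 0 0;-1 0 0 0.03 0 0 0;-1 0 0 0.03 0 0 0;-1 0 0 0.02 0 0 0;-1 0 0 0.009 0 0 0;-1 0 0 0 0 0 0'
python3 -m crank '0.2 0 0 0 0 0 0;1 0 0 0 0 0 0;1 0 0 0 0 0 0;1 0 0 0 0 0 0;1 0 0 0 0 0 0;1 0 0 0 0 0 0' 25
python3 -m crank '1 0 0 0 0 0 0;1 0 0 -0.01 0 0 0;1 0 0 -0.02 0 0 0;1 0 0 -0.03 0 0 0;1 0 0 -0.04 0 0 0;1 0 0 -0.04 0 0 0;1 0 0 -0.02 0 0 0;1 0 0 -0.01 0 0 0;1 0 0 0 0 0 0'
python3 - <<'E'
from h import *
im=cams.read_camera("wrist");c=cams.get_calibration("wrist");cv2.imwrite("pics/w9.png",im[:,:,::-1]);np.save("w9.npy",c)
t=cams.get_calibration("top");s,_=masks(cv2.imread("pics/t3.png")[:,:,::-1])
w5=np.load("w5.npy",allow_pickle=True).item();s5,_=masks(cv2.imread("pics/w5.png")[:,:,::-1])
s5[225:]=0;s5[:,420:]=0;C=max(cv2.findContours(s5,0,1)[0],key=cv2.contourArea)[:,0]
C=C[C[:,1]<215];p=ray(w5,C,13);p=cv2.convexHull(p.astype(np.float32))[:,0];print("small w5",circ(p,59,1))
w4=np.load("w4.npy",allow_pickle=True).item();s4,_=masks(cv2.imread("pics/w4.png")[:,:,::-1]);s4[:,430:]=0;s4[330:]=0
C=max(cv2.findContours(s4,0,1)[0],key=cv2.contourArea);C=cv2.convexHull(C)[:,0];print("small w4",cv2.boundingRect(C),circ(ray(w4,C,13),59,1))
ti=cv2.imread("pics/top0.png")[:,:,::-1];s,_=masks(ti);m=s*0;m[246:340,89:185]=s[246:340,89:185]
C=cv2.convexHull(max(cv2.findContours(m,0,1)[0],key=cv2.contourArea))[:,0];print("small top",circ(ray(t,C,13),59,1))
w8=np.load("w8.npy",allow_pickle=True).item();s8,_=masks(cv2.imread("pics/w8.png")[:,:,::-1]);s8[345:]=0
C=cv2.convexHull(max(cv2.findContours(s8,0,1)[0],key=cv2.contourArea))[:,0];print("large w8",circ(ray(w8,C,16),77,1))
go(477.8,291,200,.342)
E
```

```text
time: 25.85
ee_pos: [638.7, 111.3, 41.4]
ee_rot: [-3.141, 0.0, 0.344]
contact_force: [-0.9, 0.8, -0.5]
gripper_width: 85.5
time: 26.6
ee_pos: [639.7, 111.4, 43.2]
ee_rot: [3.141, -0.002, 0.344]
contact_force: [0.7, -0.5, 5.9]
gripper_width: 56.3
time: 27.72
ee_pos: [638.6, 111.0, 211.5]
ee_rot: [3.141, 0.0, 0.344]
contact_force: [0.3, 0.3, -1.5]
gripper_width: 57.1
small w5 [477.11188109 286.50973422]
small w4 (256, 146, 141, 145) [476.39689517 288.41422096]
small top [477.83791128 289.86582811]
large w8 [640.61657932 110.47890775]
t 27.775 pos [638.2 110.9 210.6] rot [-3.141e+00  2.000e-03  3.440e-01] F [ 0.2  0.6 -0.5] w 57.0 q7 -0.08
tool shift mm [ -90.3 -223.6   10.6] then turn z 0.002
```

```bash
python3 -m crank '1 -0.0065 -0.0158 0 0 0 0;1 -0.0131 -0.0316 0 0 0 0;1 -0.0131 -0.0316 0 0 0 0;1 -0.0131 -0.0316 0 0 0 0;1 -0.0131 -0.0316 0 0 0 0;1 -0.0131 -0.0316 0 0 0 0;1 -0.0131 -0.0316 0 0 0 0;1 -0.0065 -0.0158 0 0 0 0;1 0 0 0 0 0 0;1 0 0 0 0 0 0'
python3 - <<'E'
from h import *
im=cams.read_camera("wrist");c=cams.get_calibration("wrist");cv2.imwrite("pics/w10.png",im[:,:,::-1]);np.save("w10.npy",c)
s,_=masks(im);s[235:]=0;s[:,:200]=0;s[:,440:]=0
C=cv2.convexHull(max(cv2.findContours(s,0,1)[0],key=cv2.contourArea))[:,0];print(cv2.boundingRect(C));C=C[C[:,1]<228];v=circ(ray(c,C,13),59,1);print(v)
go(477,288,210,.344);go(*v,210,.344)
E
```

```text
time: 29.02
ee_pos: [479.0, 287.1, 211.4]
ee_rot: [3.141, 0.0, 0.342]
contact_force: [1.8, -0.5, -0.9]
gripper_width: 56.7
(251, 144, 138, 91)
[479.49048988 286.13329766]
t 29.075 pos [479.1 287.  211.4] rot [3.141 0.    0.341] F [ 0.1 -0.2 -0.6] w 57.0 q7 -0.4
tool shift mm [-1.6 -1.7  1.4] then turn z -0.003
t 29.075 pos [479.1 287.  211.4] rot [3.141 0.    0.341] F [ 0.1 -0.2 -0.6] w 57.0 q7 -0.4
tool shift mm [0.1 0.9 1.4] then turn z -0.003
```

View pics/w10.png

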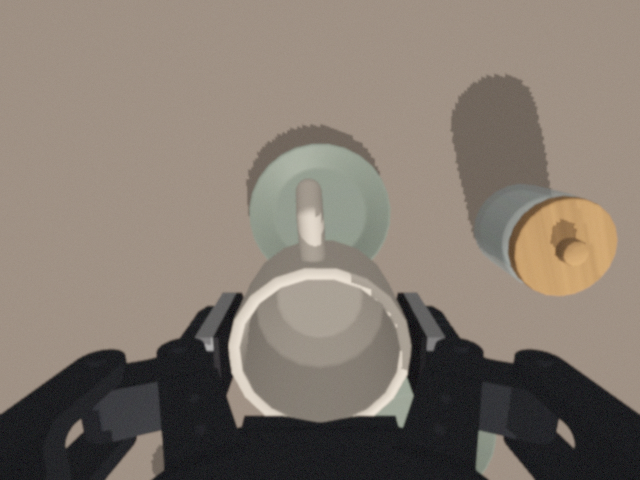

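The cup's centre column and the saucer's both sit at about x=320. I lower it.

```bash
python3 -m crank '1 -0.0007 -0.0005 0.02 0 0 0;1 0 0 0.035 0 0 0;1 0 0 0.035 0 0 0;1 0 0 0.035 0 0 0;1 0 0 0.025 0 0 0;1 0 0 0.01 0 0 0;1 0 0 0.004 0 0 0;1 0 0 0.002 0 0 0;1 0 0 0 0 0 0'
python3 -m crank '1 0 0 0.001 0 0 0;1 0 0 0.001 0 0 0;1 0 0 0 0 0 0'
```

```text
time: 30.2
ee_pos: [477.6, 289.0, 46.5]
ee_rot: [3.142, -0.001, 0.344]
contact_force: [-0.0, 0.1, -0.9]
gripper_width: 56.7
time: 30.58
ee_pos: [477.1, 288.7, 43.8]
ee_rot: [3.141, -0.0, 0.344]
contact_force: [-0.4, 0.1, -0.9]
gripper_width: 56.8
```

```bash
python3 -m crank '1 0 0 0.001 0 0 0;1 0 0 0 0 0 0'; python3 -m crank '1 0 0 0.001 0 0 0;1 0 0 0 0 0 0'
```

```text
time: 30.82
ee_pos: [477.2, 288.8, 43.2]
ee_rot: [3.141, -0.0, 0.344]
contact_force: [-1.2, -1.5, 5.1]
gripper_width: 56.6
time: 31.08
ee_pos: [477.3, 288.9, 43.2]
ee_rot: [3.14, -0.0, 0.344]
contact_force: [-3.8, -3.1, 11.9]
gripper_width: 57.1
```

```bash
python3 -m crank '1 0 0 -0.0015 0 0 0;0.4 0 0 0 0 0 0;0 0 0 0 0 0 0;-0.5 0 0 0 0 0 0;-1 0 0 0 0 0 0;-1 0 0 0 0 0 0;-1 0 0 0 0 0 0;-1 0 0 -0.01 0 0 0;-1 0 0 -0.03 0 0 0;-1 0 0 -0.05 0 0 0;-1 0 0 -0.05 0 0 0;-1 0 0 -0.05 0 0 0;-1 0 0 -0.01 0 0 0;-1 0 0 0 0 0 0'
python3 - <<'E'
from h import *
c=cams.get_calibration("wrist");im=cams.read_camera("wrist");cv2.imwrite("pics/w11.png",im[:,:,::-1]);np.save("w11.npy",c)
go(489,-77.5,240,.384)
E
```

```text
time: 32.83
ee_pos: [477.3, 288.9, 244.0]
ee_rot: [3.141, -0.001, 0.344]
contact_force: [1.1, 0.1, -1.3]
gripper_width: 85.2
t 32.875 pos [476.8 288.4 242.7] rot [3.141e+00 1.000e-03 3.440e-01] F [ 0.3 -0.4 -1.3] w 85.1 q7 -0.39
tool shift mm [-111.9  348.6    2.7] then turn z -0.04
```

View pics/w11.png

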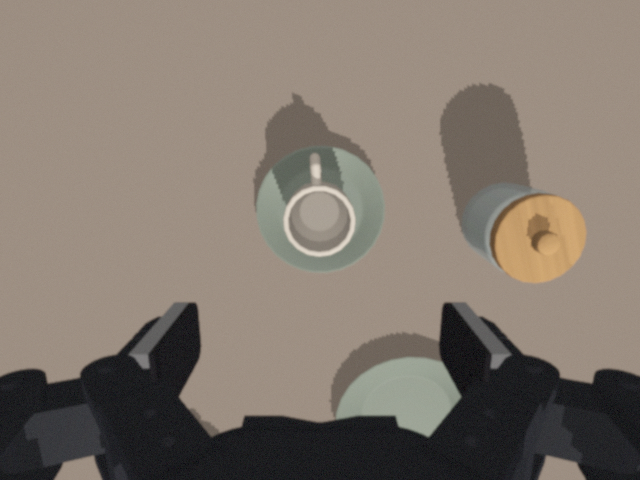

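The espresso rim is at (320,221) and the small saucer spans x 256–384, y 147–271. That makes 14 pictures viewed. Now to the coffee cup on the mat.

```bash
python3 -m crank '-1 -0.0124 0.0387 0 0 0 0;-1 -0.0124 0.0387 0 0 0 0;-1 -0.0124 0.0387 0 0 0 0;-1 -0.0124 0.0387 0 0 0 0;-1 -0.0124 0.0387 0 0 0 0;-1 -0.0124 0.0387 0 0 0 0;-1 -0.0124 0.0387 0 0 0 0;-1 -0.0124 0.0387 0 0 0 0;-1 -0.0124 0.0387 0 0 0 0;-1 0 0 0 0 0 -0.04;-1 0 0 0 0 0 0;-1 0 0 0 0 0 0'
python3 - <<'E'
from h import *
c=np.load("w11.npy",allow_pickle=True).item();print("esp",ray(c,[(320,221)],57),"small saucer",ray(c,[(256,209),(384,209),(320,147),(320,271)],13).mean(0))
c=cams.get_calibration("wrist");im=cams.read_camera("wrist");cv2.imwrite("pics/w12.png",im[:,:,::-1]);np.save("w12.npy",c)
_,m=masks(im);m[300:]=0
for C in cv2.findContours(m,0,1)[0]:
    if cv2.contourArea(C)>150: print(cv2.boundingRect(C),cv2.contourArea(C))
go(489,-77.5,50,.384);print(proj(c,[[489,-77.5,74]]))
E
```

```text
time: 34.38
ee_pos: [489.1, -76.0, 242.4]
ee_rot: [-3.14, 0.001, 0.385]
contact_force: [0.9, 0.4, -0.7]
gripper_width: 85.2
esp [[478.22164771 288.67784614]] small saucer [478.09025743 289.25933768]
(527, 0, 83, 30) 864.5
(0, 0, 640, 300) 164466.5
t 34.425 pos [489.2 -76.  242.7] rot [-3.141e+00  1.000e-03  3.850e-01] F [ 1.   0.1 -0.3] w 85.4 q7 0.48
tool shift mm [ -0.8   1.3 192.7] then turn z 0.001
[[318.78016101 227.53319122]]
```

```bash
python3 - <<'E'
from h import *
im=cv2.imread("pics/w12.png")[:,:,::-1];c=np.load("w12.npy",allow_pickle=True).item()
m=(im.min(2)>165).astype(np.uint8);m[300:]=0;m[:150]=0;m[:,:230]=0;m[:,410:]=0
ys,xs=np.nonzero(m);print(len(xs),xs.min(),xs.max(),ys.min(),ys.max())
C=np.c_[xs,ys];C=C[C[:,1]>200];v=circ(ray(c,C,74),33,1);print(v)
E
```

```text
1344 275 363 152 269
[488.65422089 -75.97383188]
```

```bash
python3 -m crank '-1 -0.0005 0.0003 0.045 0 0 0;-1 0 0 0.045 0 0 0;-1 0 0 0.045 0 0 0;-1 0 0 0.030 0 0 0;-1 0 0 0.018 0 0 0;-1 0 0 0.010 0 0 0;-1 0 0 0 0 0 0'
python3 -m crank '0.2 0 0 0 0 0 0;1 0 0 0 0 0 0;1 0 0 0 0 0 0;1 0 0 0 0 0 0;1 0 0 0 0 0 0;1 0 0 0 0 0 0' 30
python3 -m crank '1 0 0 0 0 0 0;1 0 0 -0.01 0 0 0;1 0 0 -0.02 0 0 0;1 0 0 -0.03 0 0 0;1 0 0 -0.04 0 0 0;1 0 0 -0.04 0 0 0;1 0 0 -0.01 0 0 0;1 0 0 0 0 0 0;1 0 0 0 0 0 0'
python3 - <<'E'
from h import *
go(639.5,111,200,.384)
E
```

```text
time: 35.3
ee_pos: [489.4, -77.1, 50.4]
ee_rot: [-3.142, -0.0, 0.384]
contact_force: [0.1, 0.3, 0.8]
gripper_width: 85.2
time: 36.05
ee_pos: [490.2, -77.5, 51.5]
ee_rot: [3.14, -0.001, 0.384]
contact_force: [-1.1, -0.9, 5.5]
gripper_width: 65.8
time: 37.17
ee_pos: [488.0, -77.1, 198.5]
ee_rot: [-3.14, 0.003, 0.384]
contact_force: [-0.8, -0.5, -2.2]
gripper_width: 66.0
t 37.175 pos [488.  -77.1 198.5] rot [-3.14e+00  3.00e-03  3.84e-01] F [-0.8 -0.5 -2.2] w 66.0 q7 0.46
tool shift mm [ 211.  -117.7   -1.5] then turn z -0.0
```

```bash
python3 -m crank '1 0.015 -0.0084 0 0 0 0;1 0.03 -0.0168 0 0 0 0;1 0.03 -0.0168 0 0 0 0;1 0.03 -0.0168 0 0 0 0;1 0.03 -0.0168 0 0 0 0;1 0.03 -0.0168 0 0 0 0;1 0.03 -0.0168 0 0 0 0;1 0.015 -0.0084 0 0 0 0;1 0 0 0 0 0 0;1 0 0 0 0 0 0'
python3 - <<'E'
from h import *
im=cams.read_camera("wrist");c=cams.get_calibration("wrist");cv2.imwrite("pics/w13.png",im[:,:,::-1])
s,_=masks(im);s[225:]=0;s[:,:180]=0;s[:,460:]=0
C=cv2.convexHull(max(cv2.findContours(s,0,1)[0],key=cv2.contourArea))[:,0];print(cv2.boundingRect(C));C=C[C[:,1]<215];v=circ(ray(c,C,16),77,1);print(v)
go(639.5,111,200,.384);go(*v,200,.384)
E
```

```text
time: 38.42
ee_pos: [639.2, 109.0, 199.6]
ee_rot: [3.141, 0.002, 0.383]
contact_force: [-0.6, -0.1, -2.5]
gripper_width: 65.9
(226, 119, 192, 106)
[641.0387424  108.43168367]
t 38.475 pos [639.4 108.7 199.9] rot [3.141e+00 1.000e-03 3.820e-01] F [ 0.5 -0.1 -2.3] w 65.9 q7 -0.03
tool shift mm [ 0.9 -2.1 -0.1] then turn z -0.002
t 38.475 pos [639.4 108.7 199.9] rot [3.141e+00 1.000e-03 3.820e-01] F [ 0.5 -0.1 -2.3] w 65.9 q7 -0.03
tool shift mm [ 1.4  0.9 -0.1] then turn z -0.002
```

Shift (1.1, −0.8), then down to the expected contact at a TCP height of about 52.5.

```bash
python3 -m crank '1 0.0011 -0.0008 0.02 0 0 0;1 0 0 0.035 0 0 0;1 0 0 0.035 0 0 0;1 0 0 0.03 0 0 0;1 0 0 0.015 0 0 0;1 0 0 0.006 0 0 0;1 0 0 0.002 0 0 0;1 0 0 0 0 0 0'
python3 -m crank '1 0 0 0.001 0 0 0;1 0 0 0.001 0 0 0;1 0 0 0.001 0 0 0;1 0 0 0 0 0 0'
```

```text
time: 39.48
ee_pos: [641.3, 111.8, 58.3]
ee_rot: [3.141, -0.002, 0.384]
contact_force: [-0.1, 0.6, -1.3]
gripper_width: 66.1
time: 39.98
ee_pos: [640.5, 111.6, 54.2]
ee_rot: [3.142, 0.0, 0.384]
contact_force: [-0.3, 0.3, -1.9]
gripper_width: 66.0
```

```bash
python3 -m crank '1 0 0 0.001 0 0 0;1 0 0 0.001 0 0 0;1 0 0 0 0 0 0'; python3 -m crank '1 0 0 0.001 0 0 0;1 0 0 0 0 0 0'
```

```text
time: 40.35
ee_pos: [640.6, 111.6, 52.6]
ee_rot: [3.141, 0.0, 0.384]
contact_force: [-0.7, -0.6, 0.9]
gripper_width: 65.7
time: 40.6
ee_pos: [640.6, 111.7, 52.6]
ee_rot: [3.141, 0.0, 0.384]
contact_force: [-4.1, -0.9, 6.0]
gripper_width: 66.1
```

```bash
python3 -m crank '1 0 0 -0.001 0 0 0;0.4 0 0 0 0 0 0;0 0 0 0 0 0 0;-0.5 0 0 0 0 0 0;-1 0 0 0 0 0 0;-1 0 0 0 0 0 0;-1 0 0 0 0 0 0;-1 0 0 -0.01 0 0 0;-1 0 0 -0.03 0 0 0;-1 0 0 -0.05 0 0 0;-1 0 0 -0.05 0 0 0;-1 0 0 -0.05 0 0 0;-1 0 0 0 0 0 0;-1 0 0 0 0 0 0'
python3 - <<'E'
from h import *
c=cams.get_calibration("wrist");np.save("w14.npy",c);a=cams.read_camera("wrist");b=cams.read_camera("scene")
f=np.vstack([a[90:380,120:520],b[140:340,150:550]])[:,:,::-1];cv2.imwrite("pics/fin.png",f)
s,_=masks(a);s[345:]=0
C=cv2.convexHull(max(cv2.findContours(s,0,1)[0],key=cv2.contourArea))[:,0];print("large",circ(ray(c,C,16),77,1))
m=(a.min(2)>165).astype(np.uint8);m[300:]=0;m[:150]=0;m[:,:230]=0;m[:,410:]=0
ys,xs=np.nonzero(m);k=ys>205;print(xs.min(),xs.max(),ys.max(),"cup",circ(ray(c,np.c_[xs,ys][k],75),33,1))
go(640,111,240,.384)
E
```

```text
time: 42.35
ee_pos: [640.3, 111.6, 242.3]
ee_rot: [3.141, 0.0, 0.384]
contact_force: [-0.9, -0.6, -0.8]
gripper_width: 85.6
large [639.07207156 112.05932408]
276 365 267 cup [640.01896793 113.71233681]
t 42.45 pos [639.8 111.2 240.8] rot [-3.141e+00  3.000e-03  3.840e-01] F [ 0.1 -1.1 -0.2] w 85.7 q7 -0.01
tool shift mm [0.1 0.3 0.8] then turn z 0.0
```

View pics/fin.png

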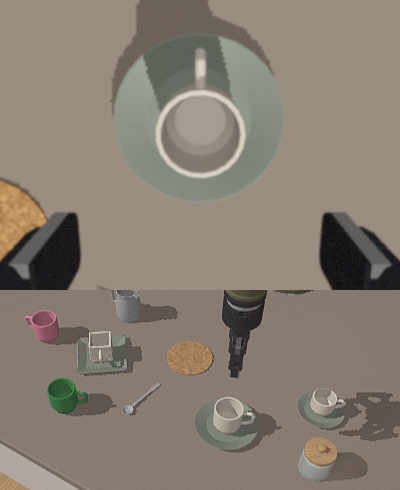

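All three cups stand upright on their matching saucers, the mat is empty and the other things look undisturbed. The coffee cup measures within about 2 mm of its saucer's centre.

```bash
python3 -c "
from plant import workorder
print(workorder.hand_in())"
```

```text
the job is handed in; nothing more can be done
None
```

All three cups now stand upright on their own saucers, and I handed the job in at about 42 s of the 104 s allowed. I parked the coffee cup on the cork mat, moved the square cup and then the espresso cup to their saucers, and finished with the coffee cup on the large saucer.

My last checks, from the wrist camera:
- **Espresso cup:** about 0.6 mm from the centre of its saucer.
- **Coffee cup:** about 2 mm from the centre of its saucer.
- **Square cup:** about 2 mm from the centre. It was set down lined up with the saucer to within about 0.5° (commanded angle; not re-measured afterwards).
- **Setting down:** the contact force I read was at most about 14 N, and each cup was lowered until it touched before I let go.
- **Everything else:** the last scene picture shows the mat empty, and the saucers, jug, jar, spoon and both look-alike cups seem undisturbed. I judged that by eye and did not re-measure them.

- **What disagreed:** the wrist and top cameras differed by 2–3 mm on the saucer centres, so I mostly used values between them. One early wrist fit of the small and large saucers, with the cups still on them, was 15–30 mm off and I discarded it.
- **One slip:** an empty-handed move towards the square cup ended 60 mm off from a sign error of mine. I corrected it before going down.

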